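# Sweep the worn heel lifts into the scrap tray

### The job

Clear the shoemaker's board: with the fingertips, push the three black D-shaped rubber heel lifts across the board and over its edge, so that all three end up lying in the plain undivided tray beside it, not in the divided sorting box on the other side. Only sweep them along the board, do not pick them up, and leave the thread spool, the glue tin and the hammer as they stand.

Things in the scene. Friction and masses are not known exactly. Their poses are not given: they have to be found in the camera images.
- board: Light wooden work board fixed to the bench, 320 mm (its x) by 300 mm (its y), top 45 mm above the bench, no rim. Origin at the middle of its underside. The tray stands along one of its two y edges (150 mm from the middle), the sorting box along the other; which is which varies.
- tray: Scrap tray: plain empty open metal tray without dividers, fixed, 400 mm (x) by 120 mm (y), parallel to the board and level with its middle, so 40 mm longer at each end, rim 22 mm above the bench (23 mm below the board's top), walls and floor 4 mm. Its long wall stands 2 mm from the board's edge. Origin at the middle of its underside.
- sorting_box: Sorting box of the same outer size as the tray, fixed, with dividers making 8 compartments of rivets and eyelets, along the board's other edge. Origin at the middle of its underside. Nothing is to go in here.
- lift_a: Worn rubber heel lift (the sole-piece of a boot heel): a loose black D-shaped plate, 47 mm long, 44 mm wide, 8 mm thick, about 30 g, lying flat on the board, in the strip nearest the robot. Origin at its middle, half-way up its thickness (4 mm above the board). Its x axis points to the round end (22 mm away); the straight edge is 25 mm the other way.
- lift_b: Worn rubber heel lift (the sole-piece of a boot heel): a loose black D-shaped plate, 47 mm long, 44 mm wide, 8 mm thick, about 30 g, lying flat on the board, in the middle strip. Origin at its middle, half-way up its thickness (4 mm above the board). Its x axis points to the round end (22 mm away); the straight edge is 25 mm the other way.
- lift_c: Worn rubber heel lift (the sole-piece of a boot heel): a loose black D-shaped plate, 47 mm long, 44 mm wide, 8 mm thick, about 30 g, lying flat on the board, in the far strip, still at least 20 mm short of the spool and tin. Origin at its middle, half-way up its thickness (4 mm above the board). Its x axis points to the round end (22 mm away); the straight edge is 25 mm the other way.
- spool: Pale thread spool with end flanges, 32 mm across, 46 mm tall, standing loose near the board's far edge. Origin at the middle of its underside. Leave alone.
- tin: Glue tin, 36 mm across, 48 mm tall, dark lid, standing loose near the board's far edge. Origin at the middle of its underside. Leave alone.
- hammer: Hammer about 280 mm long with a wooden handle and steel head, lying on the bench to the robot's right, beyond the tray or box. Leave alone.

How it is judged:
By the outcome, as a careful person would: the job done as asked, in the order asked, and still so for the second after the job is handed in, with the robot touching nothing.
It also fails if it takes over 72 s, if anything falls off the work surface, if the arm or the gripper's body presses on something with over 40 N, if the wrist force passes 120 N, or if a joint passes its speed limit or range.

### The arm

A 6-joint arm with a two-finger parallel gripper is mounted at the origin on the work surface. World frame = base frame: x ahead of the robot, y to its left, z up, the work surface at z = 0. Lengths are in m, angles in rad, forces in N, time in s.
With the tool pointing down it reaches from about 0.275 to 0.875 m from the base axis. Payload 12.5 kg.
Tool frame: the origin (TCP) lies at the very end of the fingers, on their centre line; the grasp point (between the pads) lies 19 mm behind it; z points along the fingers, y is the line along which they close (so a half turn about z gives the same grasp; the last joint's range is limited). The gripper opens to 85 mm and grips with 20 to 120 N. Pads are 22 mm wide; open, the fingers measure 114 mm over their backs; the gripper's body (76 mm by 85 mm) begins 54 mm behind the grasp point. The pads swing forward as they close: fully open they stand 13 mm farther back than shut.
Start: joints at [1.072, 0.351, 1.652, -0, 1.139, -0.085], TCP at [0.221, 0.504, 0.198] pointing down, gripper open.
Joint ranges: [-2.75, 2.75], [-0.79, 2.1], [0.01, 2.65], [-1.57, 4.71], [0.07, 3.14], [-2.87, 2.87]. Speed limits (rad/s): [2.22, 2.22, 2.79, 3.14, 3.14, 3.14].

### API

Orientations are given as a 3x3 rotation matrix whose columns are the frame's x, y, z axes.
In Python, from bench import manip gives the robot as it stands. Calls block until the motion is done:
- manip.move_ptp(position, orientation): joint-space move of the TCP to a pose.
- manip.move_l(position, attitude=None, max_speed=0.15): straight line of the TCP; attitude=None keeps the orientation; max_speed is the mean speed in m/s.
- manip.move_j(angles): joint-space move.
- manip.set_gripper(opening, effort=None): opening from 0.0 (shut) to 1.0 (fully open); effort is the grip in N (None keeps the last); returns when the fingers have stopped.
- manip.dwell(seconds).
- manip.inverse_kinematics(position, orientation): joint angles nearest the present ones, or None.
- manip.grab_frame(name): name is "scene" or "side" or "wrist"; returns (picture, depth): 384x512x3 uint8, red, green, blue; 384x512 float32, m along the optical axis (not along the pixel's ray), 0 where there is no reading.
- manip.get_calibration(name): a dict with "camera_matrix" (3x3 intrinsics, pixels), "R" (3x3) and "t" (3): a world point X has camera coordinates R X + t. Camera axes: x right, y down, z forward; pixel columns grow to the right and rows downward; lengths in m; the calibration is good to about 2 mm. A picture is of the moment at which its call begins: read the wrist's pose just before it. get_calibration takes no time and is no camera call; for the wrist camera it gives the pose at the moment of the call.
A pose or a line that the arm cannot do raises manip.Unreachable and nothing moves.
- manip.sign_off(): hands the job in; it is judged then, once.
Trained networks look in the newest picture that a camera, given by its name, has taken for a name from the list of things; names that differ only in an ending like _2 or _b are one class to them, and where a whole thing is asked for, a point or a joint stands for the part that bears it (a point fixed in the world has none). Each returns a list of dicts, best first, with "confidence" (0 to 1); they miss things now and then, are a little off and sometimes report something else, mostly with a low value. They report only what shows in the picture. A call takes as long as a camera call.
- manip.look_for(camera, name): "at" ([x, y, z] in m, in world coordinates, good to about 4 mm: the middle of the surface that is visible of it).
Readings, each from a call of its own:
- manip.current_time(): time.
- manip.current_qpos(): joint angles.
- manip.current_joint_vel(): joint speeds.
- manip.current_joint_torque(): joint torques, N m.
- manip.current_ee_pos(): TCP position.
- manip.current_tcp_rot(): TCP orientation.
- manip.current_force(): force on the tool from outside, world axes, zero at the start.
- manip.current_ft_torque(): the same for the moment, N m.
- manip.current_grip_width(): opening from 0.0 (shut) to 1.0 (fully open).
- manip.current_grip_force(): force on a finger pad.
Only numpy, scipy, OpenCV 4.12 (cv2) and the standard library are available. Lean on these libraries where they do the work, as an engineer would, in place of code of your own. Each camera call takes 0.05 s, during which the arm holds its last target. There are 200 camera calls.

## Working session

There is one attempt and no reset: what is moved stays moved. The work goes in short steps, each a Python script; the robot and the scene stay as the last script left them, time stands still between calls to the robot, and variables do not carry over. Pictures are saved under pics/ and viewed, at most 10 in all, crops included, and the job is handed in when it is done.

```bash
mkdir -p pics
python3 - <<'E'
from bench import manip
import cv2,numpy as np
ims=[]
for c in ("scene","side"):
    p,d=manip.grab_frame(c); ims.append(p)
    for n in ("board","tray","sorting_box","lift_a","spool","tin","hammer"):
        for r in manip.look_for(c,n)[:4]: print(c,n,np.round(r["at"],3),round(r["confidence"],2))
cv2.imwrite("pics/scene.png",cv2.cvtColor(ims[0],cv2.COLOR_RGB2BGR))
cv2.imwrite("pics/side.png",cv2.cvtColor(ims[1],cv2.COLOR_RGB2BGR))
print(manip.current_time(),manip.current_tcp_rot())
E
```

```text
scene board [ 0.742 -0.018  0.079] 0.69
scene board [ 0.649 -0.037  0.043] 0.62
scene tray [0.663 0.166 0.007] 0.56
scene tray [ 0.636 -0.15   0.053] 0.37
scene sorting_box [ 0.62  -0.27   0.008] 0.74
scene lift_a [ 0.636 -0.149  0.055] 0.69
scene lift_a [ 0.562 -0.056  0.054] 0.58
scene lift_a [ 0.485 -0.052  0.052] 0.47
scene spool [ 0.741 -0.017  0.079] 0.69
scene tin [ 0.727 -0.17   0.084] 0.68
scene hammer [ 0.554 -0.475  0.022] 0.92
side board [ 0.591 -0.082  0.045] 0.69
side board [ 0.561 -0.061  0.054] 0.41
side tray [0.61  0.187 0.006] 0.73
side sorting_box [ 0.571 -0.26   0.007] 0.71
side lift_a [ 0.483 -0.051  0.058] 0.71
side lift_a [ 0.559 -0.063  0.052] 0.57
side lift_a [ 0.632 -0.152  0.054] 0.53
side spool [ 0.727 -0.025  0.074] 0.79
side spool [0.61  0.185 0.007] 0.28
side tin [ 0.71  -0.185  0.083] 0.71
side hammer [ 0.52  -0.482  0.025] 0.91
side hammer [ 0.558 -0.061  0.054] 0.5
0.8 [[-9.15599425e-01  4.02091648e-01  1.65679723e-05]
 [ 4.02091648e-01  9.15599424e-01  4.50506743e-05]
 [ 2.94487402e-06  4.79102148e-05 -9.99999999e-01]]
```

View pics/scene.png

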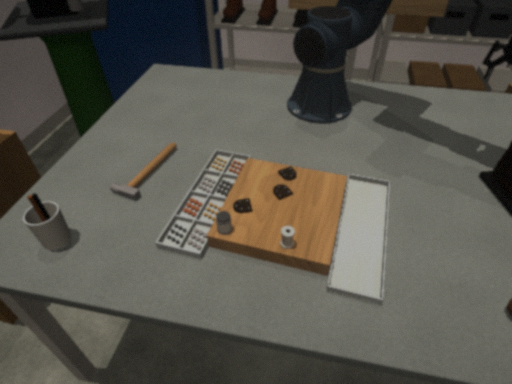

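View pics/side.png

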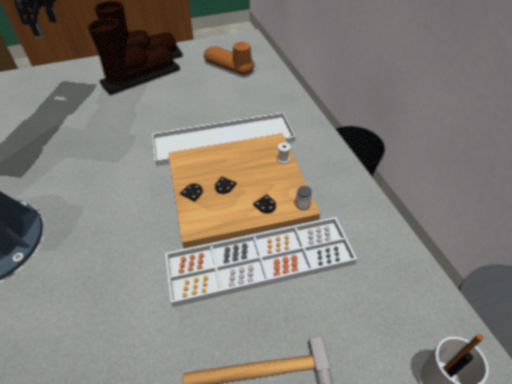

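```bash
cat > h.py <<'E'
from bench import manip
import cv2,numpy as np
def cloud(c):
    p,d=manip.grab_frame(c); k=manip.get_calibration(c); K=k["camera_matrix"]
    v,u=np.mgrid[:384,:512]
    P=np.stack([(u-K[0][2])/K[0][0]*d,(v-K[1][2])/K[1][1]*d,d],-1)
    return p,(P-np.array(k["t"]))@np.array(k["R"]),d>0   # R^T (P-t)
def blobs(mask,W,amin):
    n,l,s,_=cv2.connectedComponentsWithStats(mask.astype(np.uint8))
    return [(s[i,4],W[l==i]) for i in range(1,n) if s[i,4]>=amin]
E
python3 - <<'E'
from h import *
for c in ("scene","side"):
    p,W,ok=cloud(c)
    x,y,z=W[...,0],W[...,1],W[...,2]; h=p.astype(int)
    near=ok&(x>.35)&(x<.9)&(abs(y)<.4)
    top=near&(z>.037)&(z<.062)
    a,Q=max(blobs(top,W,500),key=lambda t:t[0])
    (cx,cy),wh,ang=cv2.minAreaRect(Q[:,:2].astype(np.float32)); print(c,"board",cx,cy,wh,ang,np.median(Q[:,2]))
    dark=top&(h.max(-1)<70)
    for a,Q in blobs(dark,W,25):
        print("  dark",a,Q.mean(0).round(3),"min",Q.min(0).round(3),"max",Q.max(0).round(3))
    for a,Q in blobs(near&(z>.07),W,15):
        print("  tall",a,Q.mean(0).round(3),"min",Q.min(0).round(3),"max",Q.max(0).round(3))
E
```

```text
scene board 0.5993850231170654 -0.046903565526008606 (0.300020694732666, 0.3238101601600647) 84.94602966308594 0.045780779828706174
  dark 148 [ 0.488 -0.049  0.053] min [ 0.462 -0.075  0.046] max [ 0.508 -0.027  0.057]
  dark 172 [ 0.565 -0.055  0.053] min [ 0.538 -0.076  0.047] max [ 0.59  -0.029  0.056]
  dark 181 [ 0.639 -0.145  0.053] min [ 0.614 -0.168  0.047] max [ 0.659 -0.121  0.057]
  tall 223 [ 0.723 -0.17   0.088] min [ 0.7   -0.189  0.07 ] max [ 0.736 -0.154  0.096]
  tall 171 [ 0.735 -0.015  0.088] min [ 0.716 -0.031  0.072] max [ 0.747 -0.     0.094]
side board 0.5985252857208252 -0.049231842160224915 (0.30388495326042175, 0.3201007544994354) 84.99493408203125 0.045432613460935356
  dark 184 [ 0.559 -0.062  0.053] min [ 0.538 -0.082  0.05 ] max [ 0.584 -0.038  0.056]
  dark 191 [ 0.482 -0.055  0.053] min [ 0.456 -0.082  0.049] max [ 0.504 -0.031  0.057]
  dark 199 [ 0.632 -0.152  0.053] min [ 0.608 -0.173  0.048] max [ 0.653 -0.129  0.056]
  tall 133 [ 0.729 -0.021  0.087] min [ 0.716 -0.033  0.071] max [ 0.747 -0.001  0.094]
  tall 242 [ 0.714 -0.179  0.088] min [ 0.698 -0.193  0.07 ] max [ 0.733 -0.158  0.096]
```

```bash
cat >> h.py <<'E'
D=np.array([np.sin(np.radians(5)),np.cos(np.radians(5)),0]); C=np.array([.599,-.048,0])
X=np.array([D[1],-D[0],0]); R=np.stack([D,X,[0,0,-1]],1)
def at(q,s,z):   # point on q's sweep line (x offset kept), s along the board's y
    r=np.dot(np.r_[q,0]-C,X); return C+r*X+s*D+[0,0,z]
def S(q): return np.dot(np.r_[q,0]-C,D)
E
python3 - <<'E'
from h import *
q=(.485,-.052); s=S(q)-.048
manip.set_gripper(.35)
manip.move_ptp(at(q,s,.12),R); manip.move_l(at(q,s,.056))
manip.dwell(.2); f0=manip.current_force()[2]
for z in np.arange(.054,.037,-.0015):
    manip.move_l(at(q,s,z),max_speed=.02); f=manip.current_force()[2]-f0
    if abs(f)>1.5: break
print("contact",z,f,manip.current_ee_pos(),manip.current_time())
z+=.003
manip.move_l(at(q,s,z)); 
p,_=manip.grab_frame("scene"); cv2.imwrite("pics/a0.png",cv2.resize(p[120:280,150:400,::-1],None,fx=3,fy=3))
E
```

```text
contact 0.037499999999999985 -0.12788069813917666 [ 0.48075297 -0.09980719  0.03740789] 7.6083
```

View pics/a0.png

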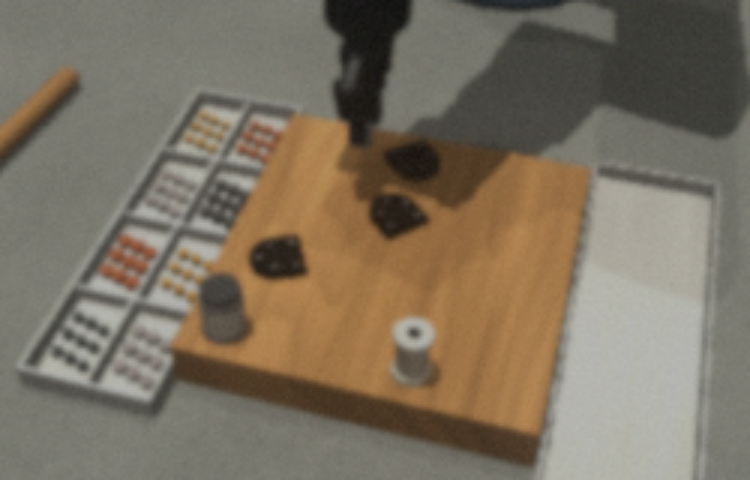

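The picture shows the fingertips over the board at crop (360,140), just on the box side of lift a (415,160). There has been no contact yet, because the partly open tips sit farther back. I'll feel lower, then sweep lift a.

Run:
```python
from h import *
q=(.485,-.052); s=S(q)-.048
f0=manip.current_force()[2]
for z in np.arange(.037,.0305,-.001):
    manip.move_l(at(q,s,z),max_speed=.02); f=manip.current_force()[2]-f0
    if abs(f)>1.5: break
print("contact",z,f,manip.current_ee_pos(),manip.current_time())
z=z+.003; open("z","w").write(str(z))
manip.move_l(at(q,s,z)); manip.move_l(at(q,.1,z),max_speed=.15)
manip.move_l(at(q,.162,z),max_speed=.2); print(manip.current_force(),manip.current_time())
manip.move_l(at(q,.162,.12),max_speed=.3)
p,_=manip.grab_frame("scene"); cv2.imwrite("pics/a1.png",cv2.resize(p[120:300,150:400,::-1],None,fx=3,fy=3))
```

```text
contact 0.030999999999999993 -0.1359150131695976 [ 0.48076972 -0.09980922  0.03094019] 9.7333
[ 0.72274647 -0.4757733  -0.42032539] 11.675
```

View pics/a1.png

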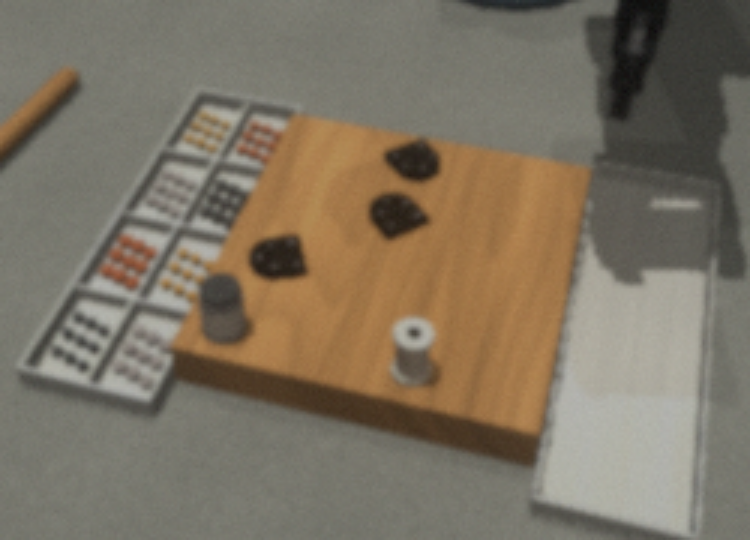

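Lift a did not move (still at crop 415,160), so the fingers passed over it. I'll check the opening and measure the actual fingertip height from the depth.

Run:
```python
from h import *
print(manip.current_grip_width(),manip.current_ee_pos())
def tips():
    e=manip.current_ee_pos()
    for c in ("scene","side"):
        p,W,ok=cloud(c); d=W-e
        m=ok&(abs(d[...,0])<.07)&(abs(d[...,1])<.07)&(d[...,2]>-.03)&(d[...,2]<.1)
        zz=np.sort(d[m][:,2]); print(c,m.sum(),zz[:5].round(3), d[m&(d[...,2]<zz[0]+.012)].mean(0).round(3))
        n=[d[m&(abs(d[...,2]-h)<.004)] for h in (.01,.02,.03,.05)]
        for t in n:
            if len(t): print("   ",t.min(0).round(3),t.max(0).round(3))
tips()
manip.set_gripper(0.); print(manip.current_grip_width()); tips(); print(manip.current_time())
```

```text
0.34891505037511955 [0.49993617 0.12236    0.11967378]
scene 147 [0.034 0.035 0.035 0.036 0.036] [0.023 0.    0.04 ]
    [0.02  0.004 0.034] [0.02  0.004 0.034]
    [ 0.018 -0.011  0.046] [0.03  0.01  0.054]
side 398 [0.036 0.037 0.037 0.037 0.037] [-0.001 -0.008  0.043]
    [-0.029 -0.013  0.046] [0.026 0.002 0.053]
-0.002258825788888034
scene 133 [0.033 0.035 0.035 0.036 0.036] [0.008 0.001 0.04 ]
    [0.005 0.01  0.033] [0.005 0.01  0.033]
    [ 0.005 -0.01   0.046] [0.016 0.012 0.054]
side 422 [0.037 0.038 0.038 0.039 0.039] [-0.001 -0.008  0.043]
    [-0.014 -0.012  0.046] [ 0.011 -0.003  0.054]
12.75
```

The depth shows the tips about 34 mm above the reported TCP whether open or shut, which agrees with the missed contact. I'll feel for the board with smaller limits on force.

Run:
```python
from h import *
q=(.485,-.052); s=S(q)-.048
manip.set_gripper(.35)
manip.move_l(at(q,s,.12),max_speed=.3); manip.move_l(at(q,s,.026),max_speed=.2); manip.dwell(.1)
f0=manip.current_force()
for z in np.arange(.024,.006,-.001):
    manip.move_l(at(q,s,z),max_speed=.03); f=manip.current_force()-f0
    if abs(f[2])>1.5: break
print("contact",z,f,manip.current_ee_pos(),manip.current_time())
p,_=manip.grab_frame("side"); cv2.imwrite("pics/a2.png",cv2.resize(p[120:270,130:330,::-1],None,fx=4,fy=4))
k=manip.get_calibration("side"); e=manip.current_ee_pos()
for dz in (0,.035):
    v=np.array(k["camera_matrix"])@(np.array(k["R"])@(e+[0,0,dz])+k["t"]); print((v[:2]/v[2]-[130,120])*4)
```

```text
contact 0.010999999999999989 [-1.08090323  0.61418811  5.64389837] [ 0.4809615  -0.09986158  0.01130626] 18.2583
[273.6080264  386.26416267]
[266.59917787 348.93712115]
```

View pics/a2.png

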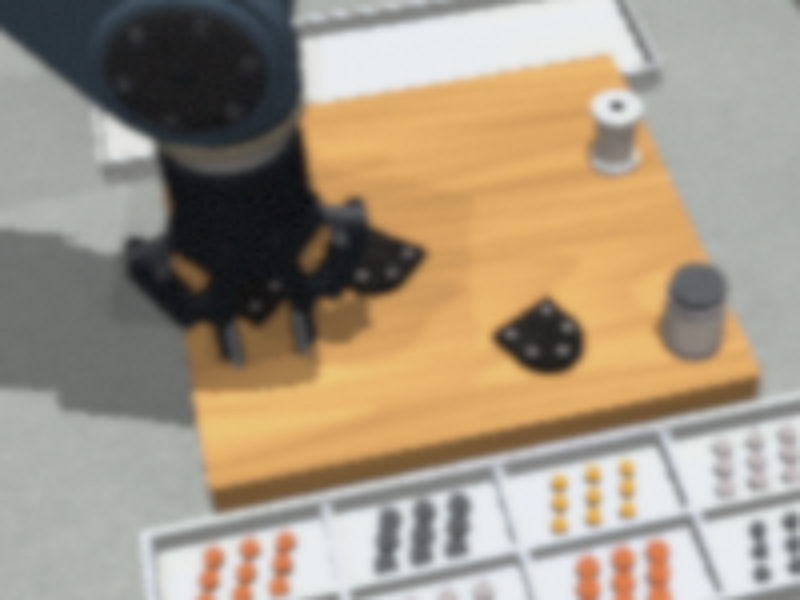

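The fingertips now rest on the board right behind lift a, at crop (230,355) and (300,345). The contact height is therefore a reported z of 0.011, so I'll sweep lift a at 0.0135.

Run:
```python
from h import *
q=(.485,-.052); s=S(q)-.048; z=.0135
manip.move_l(at(q,s,z)); manip.move_l(at(q,.164,z),max_speed=.2)
print(manip.current_force(),manip.current_time())
manip.move_l(at(q,.13,.07),max_speed=.3)
p,_=manip.grab_frame("scene"); cv2.imwrite("pics/a3.png",cv2.resize(p[120:300,150:400,::-1],None,fx=3,fy=3))
p,W,ok=cloud("side"); d=(W-C); s_=d@D
m=ok&(s_>.16)&(s_<.27)&(abs(d@X)<.2)&(W[...,2]<.06)&(p.max(-1)<70)
for a,Q in blobs(m,W,20): print(a,Q.min(0).round(3),Q.max(0).round(3))
for c in("scene","side"):print([(r["at"].round(3) if hasattr(r["at"],"round") else r["at"],round(r["confidence"],2)) for r in manip.look_for(c,"lift_a")])
print(manip.current_time())
```

```text
[0.17888562 0.81409445 0.1123918 ] 19.8417
[([0.6383, -0.1504, 0.0543], 0.81), ([0.566, -0.0535, 0.0543], 0.8), ([0.5033, 0.1316, 0.0217], 0.46)]
[([0.6321, -0.1508, 0.0542], 0.62), ([0.5576, -0.06, 0.0507], 0.49)]
20.4083
```

View pics/a3.png

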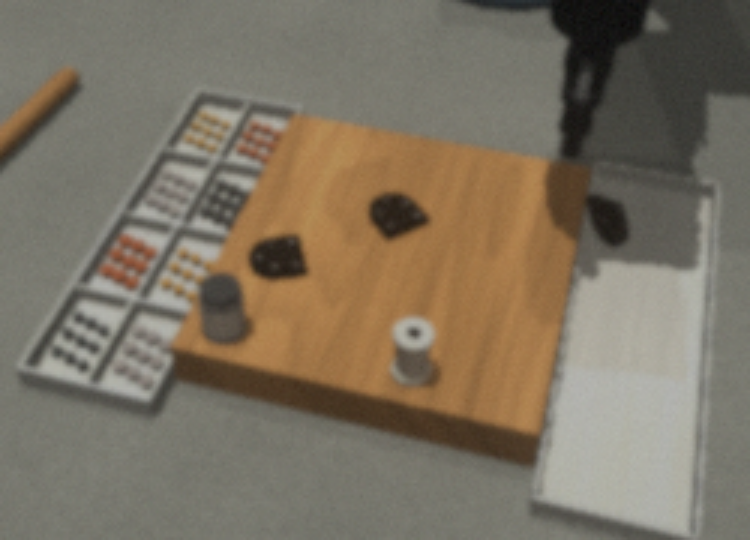

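Lift a dropped into the tray but leans against the near wall, at crop (608,220). I'll sweep b further and faster, then check both lifts' profiles with depth.

```bash
cat >> h.py <<'E'
def traylifts():
    for c in ("scene","side"):
        p,W,ok=cloud(c); d=W-C; r=d@X; s=d@D; z=W[...,2]
        m=ok&(s>.14)&(s<.27)&(abs(r)<.2)&(z<.07)&(p.max(-1)<75)&~((s<.153)&(z>.04))
        for a,Q in blobs(m,np.stack([r,s,z],-1),15):
            print(c,a,"r",Q[:,0].min().round(3),Q[:,0].max().round(3),"s",Q[:,1].min().round(3),Q[:,1].max().round(3),"z",Q[:,2].min().round(3),Q[:,2].max().round(3),"fit",np.polyfit(Q[:,1],Q[:,2],1).round(2))
E
python3 - <<'E'
from h import *
q=(.562,-.0585); s=S(q)-.048; z=.0135
manip.move_l(at(q,s,.07),max_speed=.3); manip.move_l(at(q,s,z),max_speed=.15); 
manip.move_l(at(q,.19,z),max_speed=.35)
print(manip.current_force(),manip.current_time())
manip.move_l(at(q,.13,.09),max_speed=.3); manip.move_l(at((.6355,-.149),-.14,.13),max_speed=.35)
traylifts(); print(manip.current_time())
p,_=manip.grab_frame("scene"); cv2.imwrite("pics/b1.png",cv2.resize(p[120:300,150:400,::-1],None,fx=3,fy=3))
E
```

```text
[ 0.81139648  0.59188324 -0.5179828 ] 22.6417
scene 148 r -0.134 -0.09 s 0.154 0.193 z 0.004 0.043 fit [-0.62  0.14]
scene 189 r -0.056 -0.004 s 0.2 0.245 z 0.007 0.016 fit [-0.01  0.02]
scene 860 r 0.022 0.142 s 0.14 0.27 z -0.76 -0.74 fit [ 0.   -0.75]
side 110 r -0.055 -0.011 s 0.194 0.236 z 0.009 0.016 fit [0.   0.01]
24.1833
```

View pics/b1.png

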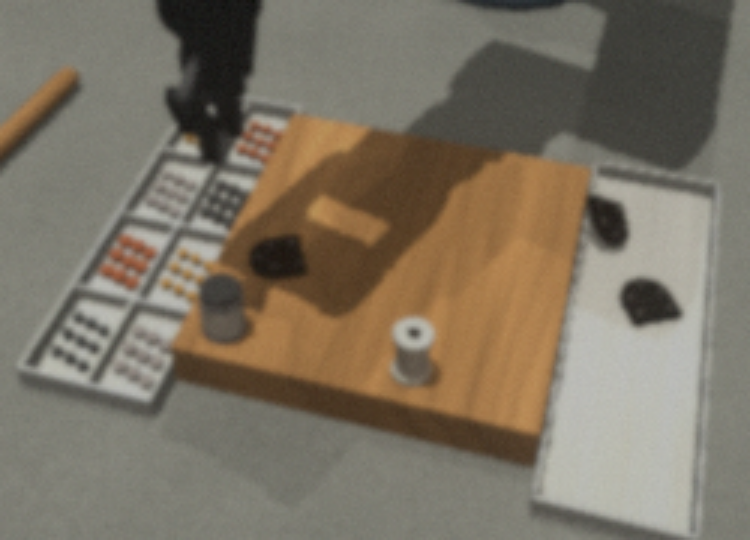

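b lies flat in the tray at crop (650,300), while a leans at about 32°. For c I'll narrow the gripper so its linkage clears the tin and spool, feel the height again and sweep.

Run:
```python
from h import *
q=(.634,-.149); s=-.139
manip.set_gripper(.1)
manip.move_l(at(q,s,.06),max_speed=.3); manip.move_l(at(q,s,.022),max_speed=.15); manip.dwell(.1)
f0=manip.current_force()
for z in np.arange(.020,.008,-.001):
    manip.move_l(at(q,s,z),max_speed=.03); f=manip.current_force()-f0
    if abs(f[2])>1.5: break
print("contact",z,f,manip.current_time())
if z>.0095:
    z+=.0025
    manip.move_l(at(q,s,z)); manip.move_l(at(q,.05,z),max_speed=.2); manip.move_l(at(q,.19,z),max_speed=.3)
    print(manip.current_force(),manip.current_time())
    manip.move_l(at(q,.19,.1),max_speed=.3); manip.move_l(at((.485,-.052),.1,.12),max_speed=.35)
traylifts(); print(manip.current_time())
for n in("spool","tin"): print(manip.look_for("scene",n)[0]["at"])
p,_=manip.grab_frame("scene"); cv2.imwrite("pics/c1.png",cv2.resize(p[120:300,150:400,::-1],None,fx=3,fy=3))
```

```text
contact 0.010999999999999992 [-2.5131002   1.33342059 10.8531677 ] 27.9583
[-0.78571884 -0.57127198  0.52111533] 29.9167
scene 191 r -0.163 -0.088 s 0.152 0.196 z 0.001 0.044 fit [-0.45  0.1 ]
scene 191 r -0.056 -0.006 s 0.2 0.247 z 0.007 0.017 fit [0.   0.01]
scene 227 r 0.017 0.064 s 0.205 0.253 z 0.006 0.016 fit [0.   0.01]
scene 861 r 0.022 0.141 s 0.14 0.27 z -0.757 -0.738 fit [ 0.   -0.75]
side 115 r 0.016 0.06 s 0.201 0.244 z 0.007 0.018 fit [0.01 0.01]
side 120 r -0.055 -0.011 s 0.193 0.236 z 0.006 0.015 fit [0.02 0.01]
31.125
[0.7409, -0.0175, 0.0818]
[0.7272, -0.1693, 0.0826]
```

View pics/c1.png

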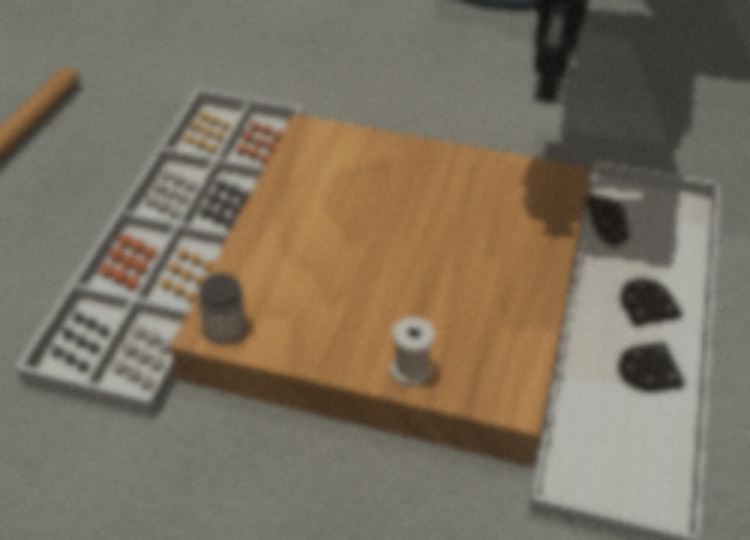

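b and c lie flat at crop (650,300) and (650,367), and the spool and tin stand undisturbed. Lift a still leans on the near wall at crop (608,220). I'll nudge it sideways inside the tray to break the friction so that it slides flat.

Run:
```python
from h import *
g=lambda r,s,z: C+r*X+s*D+[0,0,z]
manip.set_gripper(0.)
manip.move_l(g(-.067,.177,.08),max_speed=.3); manip.move_l(g(-.067,.177,.0),max_speed=.15); manip.dwell(.1)
f0=manip.current_force()
for z in (-.005,-.010,-.015,-.018):
    manip.move_l(g(-.067,.177,z),max_speed=.05); f=manip.current_force()-f0
    print(z,f.round(1))
    if abs(f[2])>1.5: break
manip.move_l(g(-.125,.177,z),max_speed=.12); print(manip.current_force()-f0,manip.current_time())
manip.move_l(g(-.115,.177,.08),max_speed=.3); manip.move_l(g(-.05,-.03,.12),max_speed=.35)
traylifts(); print(manip.current_time())
p,_=manip.grab_frame("scene"); cv2.imwrite("pics/d1.png",cv2.resize(p[120:300,150:400,::-1],None,fx=3,fy=3))
```

```text
-0.005 [-0.1  0.5 -0.1]
-0.01 [-0.   0.6  0.4]
-0.015 [-1.  -0.9 -0. ]
-0.018 [-0.8  0.2  0.5]
[-0.57156624  0.11176401  0.00063979] 34.4167
scene 144 r -0.172 -0.125 s 0.165 0.204 z 0.006 0.016 fit [0.   0.01]
scene 188 r -0.056 -0.006 s 0.2 0.245 z 0.006 0.016 fit [-0.    0.01]
scene 218 r 0.019 0.064 s 0.205 0.253 z 0.008 0.016 fit [0.   0.01]
scene 859 r 0.024 0.141 s 0.14 0.27 z -0.759 -0.739 fit [-0.   -0.75]
side 20 r 0.04 0.059 s 0.202 0.22 z 0.008 0.014 fit [ 0.09 -0.01]
side 23 r -0.167 -0.134 s 0.177 0.202 z 0.01 0.015 fit [-0.08  0.03]
35.775
```

View pics/d1.png

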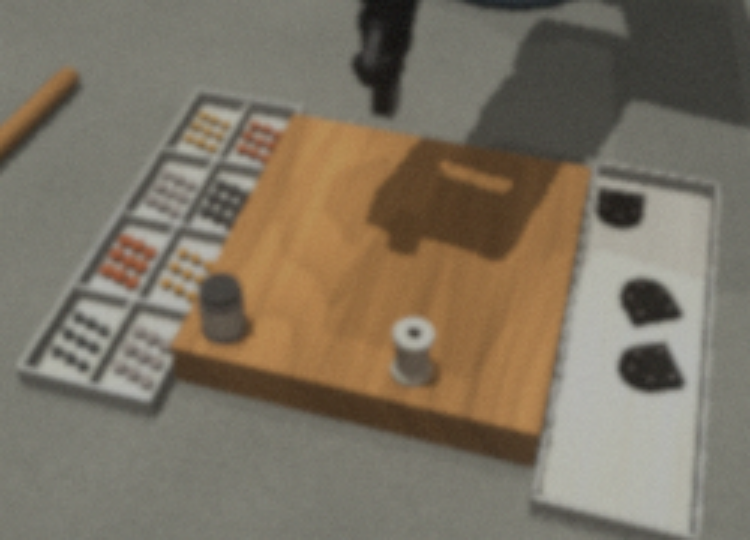

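All three lifts now lie flat in the tray, at crop (622,208), (650,300) and (650,367). The board is clear apart from the untouched spool and tin, and the gripper touches nothing.

```bash
python3 -c "
from bench import manip
print(manip.sign_off())"
```

```text
the job is handed in; nothing more can be done
None
```

All three heel lifts lie flat in the plain tray, and the spool, tin and hammer were left alone; lift a first came to rest leaning on the tray wall and I nudged it flat with the fingertips, with the last clock reading before hand-in about 36 s of the 72 s.

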